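# Stand the resin bottle and powder jar on the bench riser

## Task

Put the resin set back on the white bench riser: lift the amber bottle out of its slanted steel rest and stand it upright on the small cork mat, and move the wide powder jar to the large cork mat, each with its whole base on its mat. Set both down gently, keep the jar level all the way because its lid is loose, never let the bottle fall over, and leave the plaster model, the gas burner and the mixing bowl where they are.

Things in the scene. Friction and masses are not known exactly. Their poses are not given: they have to be found in the camera images.
- bottle: Amber glass bottle, 142 mm tall: straight body 52 mm in diameter up to 108 mm, shoulder, black cap 28 mm in diameter from 119 mm to the top; 0.2-0.45 kg, loose. Origin: centre of underside; z axis along it to the cap. Starts reclining in the rest, z leaning 40 degrees from vertical to the rest's +x. Its body is free above 60 mm from the base: grip across it (along the rest's y) about 100 mm up.
- jar: White plastic powder jar with a grey lid, 84 mm tall in all: body 64 mm in diameter up to 66 mm, lid 60 mm in diameter above. 0.25 to 0.5 kg. Loose, starts standing on the bench. Origin at the centre of its underside, z axis up.
- rest: Fixed slanted bottle rest of steel sheet: base plate 130 x 80 mm, foot ledge and V-shaped trough. Origin under the plate's centre, on the bench. Its +x is the level direction in which the bottle leans (away from the robot, within 30 degrees of world x). The bottle's base centre starts 35 mm to -x of the origin and 36 mm above the bench. The bottle lifts straight up out of it.
- riser: Fixed white laminate bench riser, a low shelf 150 (x) x 340 (y) x 50 mm high without any lip. Origin on the bench under its centre. It carries both mats, one towards each end, either way round.
- small_mat_top (a point): Centre of the top face of the small round cork mat, 82 mm in diameter and 3 mm thick, fixed on the riser; its top is 53 mm above the bench. For the bottle.
- large_mat_top (a point): Centre of the top face of the large round cork mat, 116 mm in diameter and 3 mm thick, fixed on the riser; its top is 53 mm above the bench. For the jar.
- model: Bystander: plaster dental model, block 70 x 80 x 36 mm with teeth on top, loose on the bench between the robot and the riser. Origin at the centre of its underside.
- burner: Bystander: gas burner, dark round foot 84 mm in diameter with a thin upright tube, 108 mm tall, loose, beside one end of the riser. Origin at the centre of its underside, z up.
- bowl: Bystander: white mixing bowl 100 mm in diameter, 55 mm tall, loose, beside one end of the riser. Origin at the centre of its underside, z up.
Mind the look-alikes: they are no part of the job. Leave any purple look-alike of the jar alone.

How it is judged:
By the outcome, as a careful person would: the job done as asked, in the order asked, and still so for the second after the job is handed in, with the robot touching nothing.
It also fails if it takes over 54 s, if anything falls off the work surface, if the arm or the gripper's body presses on something with over 40 N, if the wrist force passes 120 N, or if a joint passes its speed limit or range.

## Robot

A 6-joint arm with a two-finger parallel gripper is mounted at the origin on the work surface. World frame = base frame: x ahead of the robot, y to its left, z up, the work surface at z = 0. Lengths are in m, angles in rad, forces in N, time in s.
With the tool pointing down it reaches from about 0.375 to 0.9 m from the base axis. Payload 3.1 kg.
Tool frame: the origin (TCP) lies midway between the tips of the shut fingers; the grasp point (between the pads) lies 19 mm behind it; z points along the fingers, y is the line along which they close (so a half turn about z gives the same grasp; the last joint's range is limited). The gripper opens to 87 mm and grips with 3 to 60 N. Pads are 19 mm wide; open, the fingers measure 117 mm over their backs; the gripper's body (75 mm by 190 mm) begins 51 mm behind the grasp point.
Start: joints at [1.097, 0.527, 1.433, -0, 1.181, -0.178], TCP at [0.182, 0.598, 0.223] pointing down, gripper open.
Joint ranges: [-3.08, 3.08], [-0.75, 2.2], [0.22, 2.44], [-1.43, 4.57], [0, 2.65], [-2.85, 2.85]. Speed limits (rad/s): [2.79, 2.79, 3.14, 3.14, 3.14, 3.14].

## Interface

Orientations are given as a unit quaternion [x, y, z, w].
In Python, from rig import robot gives the robot as it stands.
- The arm moves only by the shell command python3 -m jog 'ROWS' [FORCE]. ROWS is a JSON object of lists of equal length, an entry for each row: "dp": the shift along the tool's x, y, z in mm, a list of three; "delta_rot": the turn, a rotation vector about the tool's x, y, z in rad, a list of three; "gripper": the opening, from -1 (shut) to 1 (fully open). A call has 1 to 12 rows; each row is the pose to reach, as a shift and turn from the pose commanded when the call began, along the tool's axes at that moment; what a row does not reach only later rows make up. A row lasts 1/10 s, in which the tool goes at most 50 mm and 8.59 degrees, less where a joint would pass 70% of its speed; a pose out of reach is approached as far as the arm can. A call with a gripper value outside its range is refused whole. The fingers move at their own pace and stop on an object; FORCE is the grip in N (left out, the last holds). Time passes only in rows, so rows that repeat a pose let the fingers close. It gives the time, the measured TCP pose, the force, the opening and the grip force at its end, in the units of the state.
- robot.get_obs(): the state, without advancing time (a new reading comes with each control period).
- robot.camera(name): name is "scene" or "top" or "wrist"; returns the picture (400x640x3 uint8, red, green, blue); there is no depth.
- robot.camera_model(name): a dict with "fx", "fy", "cx", "cy" (pixels), "k1" (the pictures are not rectified: a ray, as slopes to the right and down, at radius r is drawn at 1 + k1 r^2 times it, then the intrinsics apply), "xyz" and "orientation" of the camera in the world; the wrist camera has in their place "T_tool_cam" (4x4, takes a point from camera to tool coordinates, whose origin is the TCP and whose axes are the flange's). Camera axes: x right, y down, z forward; pixel columns grow to the right and rows downward; lengths in m; the calibration is good to about 2 mm. A picture is of the moment at which its call begins: read the wrist's pose just before it. camera_model takes no time and is no camera call.
- robot.hand_in(): hands the job in; it is judged then, once.
Trained networks look in the newest picture that a camera, given by its name, has taken for a name from the list of things; names that differ only in an ending like _2 or _b are one class to them, and where a whole thing is asked for, a point or a joint stands for the part that bears it (a point fixed in the world has none). Each returns a list of dicts, best first, with "score" (0 to 1); they miss things now and then, are a little off and sometimes report something else, mostly with a low value. They report only what shows in the picture. A call takes as long as a camera call. They do not tell look-alikes from the thing itself.
- robot.search_frame(name, camera): "rect" ([left, top, right, bottom] in pixels, round what is visible of it).
The state is a dict: "time": time; "q": joint angles; "joint_velocities": joint speeds; "joint_torque": joint torques, N m; "position": TCP position; "tool_rot": TCP orientation; "ft_force": force on the tool from outside, world axes, zero at the start; "moment": the same for the moment, N m; "grip_width": finger opening in m; "grip_force": force on a finger pad.
Only numpy, scipy, OpenCV 4.12 (cv2) and the standard library are available. Lean on these libraries where they do the work, as an engineer would, in place of code of your own. Each camera call takes 0.05 s, during which the arm holds its last target. There are 200 camera calls.

## Working session

There is one attempt and no reset: what is moved stays moved. The work goes in short steps, Python scripts to look and compute and a shell command to move; the robot and the scene stay as the last step left them, time stands still between calls to the robot, and variables do not carry over. Pictures are saved under pics/ and viewed, at most 10 in all, crops included, and the job is handed in when it is done.

```bash
mkdir -p pics; ls
cat > h.py <<'E'
import numpy as np, cv2
from rig import robot
from scipy.spatial.transform import Rotation as R
def cam(name):
    m=robot.camera_model(name)
    if 'xyz' in m: return m,R.from_quat(m['orientation']).as_matrix(),np.array(m['xyz'])
    o=robot.get_obs(); T=np.eye(4);T[:3,:3]=R.from_quat(o['tool_rot']).as_matrix();T[:3,3]=o['position']
    T=T@np.array(m['T_tool_cam']); return m,T[:3,:3],T[:3,3]
def ray(name,uv,c=None):
    m,Rm,t=c or cam(name)
    d=np.array([(uv[0]-m['cx'])/m['fx'],(uv[1]-m['cy'])/m['fy']]);s=d.copy()
    for _ in range(20): s=d/(1+m['k1']*(s@s))
    return t,Rm@np.array([s[0],s[1],1])
def at(name,uv,z,c=None):
    t,d=ray(name,uv,c); return t+d*(z-t[2])/d[2]
def proj(name,p,c=None):
    m,Rm,t=c or cam(name); q=Rm.T@(np.array(p)-t); s=q[:2]/q[2]; s=s*(1+m['k1']*(s@s))
    return np.array([s[0]*m['fx']+m['cx'],s[1]*m['fy']+m['cy']])
def shot(name,fn):
    im=robot.camera(name)[:,:,::-1].copy(); cv2.imwrite('pics/'+fn,im); return im
E
python3 - <<'E'
from h import *
for c in ('top','scene'):
    shot(c,c+'0.png'); print(c,{k:np.round(v,3) for k,v in robot.camera_model(c).items()})
    for n in ['bottle','jar','rest','riser','small_mat_top','large_mat_top','model','burner','bowl']:
        try: print(n,[(np.round(d['rect']).astype(int).tolist(),round(d['score'],2)) for d in robot.search_frame(n,c)][:3])
        except Exception as e: print(n,e)
o=robot.get_obs();print(o['time'],o['position'],o['tool_rot'])
print(R.from_quat(o['tool_rot']).as_matrix().round(3))
E
```

```text
pics
top {'fx': np.float64(474.342), 'fy': np.float64(474.342), 'cx': np.float64(318.228), 'cy': np.float64(196.135), 'k1': np.float64(-0.104), 'xyz': array([0.406, 0.068, 1.428]), 'orientation': array([-0.699,  0.714, -0.039,  0.023])}
bottle [([405, 197, 441, 235], 0.8)]
jar [([224, 248, 252, 273], 0.95), ([165, 183, 190, 211], 0.95), ([189, 246, 219, 271], 0.94)]
rest [([396, 196, 424, 242], 0.74), ([264, 134, 382, 195], 0.17)]
riser [([275, 141, 312, 177], 0.67), ([262, 134, 384, 197], 0.63)]
small_mat_top []
large_mat_top [([277, 140, 313, 178], 0.62)]
model [([330, 221, 358, 250], 0.64)]
burner [([414, 143, 442, 170], 0.77)]
bowl [([198, 146, 232, 175], 0.63)]
scene {'fx': np.float64(460.221), 'fy': np.float64(460.221), 'cx': np.float64(312.247), 'cy': np.float64(199.339), 'k1': np.float64(-0.086), 'xyz': array([1.311, 0.227, 1.001]), 'orientation': array([ 0.584,  0.731, -0.274, -0.223])}
bottle [([248, 213, 276, 236], 0.6), ([186, 151, 222, 176], 0.57)]
jar [([447, 223, 472, 261], 0.97), ([383, 162, 405, 194], 0.93), ([388, 190, 414, 225], 0.71)]
rest [([187, 157, 236, 202], 0.77)]
riser [([220, 197, 361, 282], 0.84)]
small_mat_top [([247, 212, 277, 237], 0.74)]
large_mat_top [([301, 224, 345, 266], 0.7), ([187, 157, 235, 202], 0.34), ([247, 214, 277, 238], 0.34)]
model [([267, 168, 305, 198], 0.97)]
burner [([153, 205, 190, 246], 0.57)]
bowl [([397, 243, 433, 280], 0.67)]
1.0 [0.18155952 0.59803771 0.22258829] [ 1.46883822e-01  9.89153750e-01  3.69376791e-05 -7.64434923e-06]
[[-0.957  0.291 -0.   ]
 [ 0.291  0.957  0.   ]
 [ 0.     0.    -1.   ]]
```

Run:
```python
import cv2
a=cv2.imread('pics/top0.png')[110:290,130:470]
cv2.imwrite('pics/topc.png',cv2.resize(a,None,fx=2.35,fy=2.35,interpolation=cv2.INTER_CUBIC))
b=cv2.imread('pics/scene0.png')[130:300,140:490]
cv2.imwrite('pics/scenec.png',cv2.resize(b,None,fx=2.28,fy=2.28,interpolation=cv2.INTER_CUBIC))
```

```text
(no output)
```

View pics/topc.png

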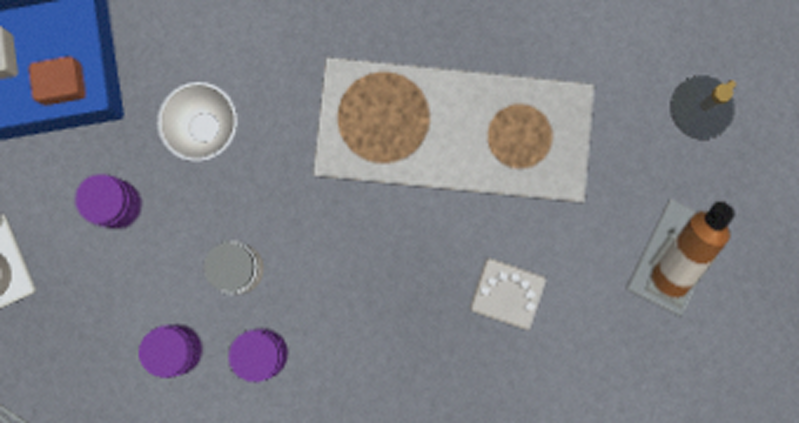

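View pics/scenec.png

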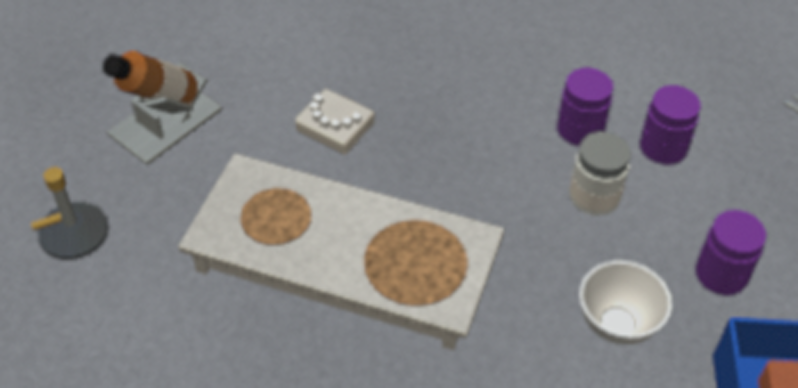

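The jar I want is the one with the grey lid, at top px (228,224). The purple look-alikes are at (176,196), (202,259) and (239,261). The bottle is in the rest at about (425,215). The small mat is at (351,168) and the large mat at (293,160).

```bash
cat > m.py <<'E'
from h import *
from scipy.optimize import minimize,least_squares
cs={c:cam(c) for c in('top','scene')}
T=lambda u,v:(130+(u+.5)/2.35-.5,110+(v+.5)/2.35-.5)
S=lambda u,v:(140+(u+.5)/2.28-.5,130+(v+.5)/2.28-.5)
for n,a,b,z in [('large',T(383.5,117),S(416,262),.053),('small',T(520,136),S(276,216),.053),('jar',T(231,267),S(605,154),.084),('burnerfoot',T(701,107),S(73,229),.012),('model',T(509,294),S(335,118),.036),('bowl',T(197,121),S(625,300),.055)]:
    print(n,at('top',a,z,cs['top']).round(4),at('scene',b,z,cs['scene']).round(4))
for k,p in [('c1',T(672,200)),('c2',T(628,288)),('c3',T(684,314))]: print(k,at('top',p,.003,cs['top']).round(4))
def hullpts(x,y,z0,yaw,c,tilt=np.radians(40)):
    a=np.array([np.sin(tilt)*np.cos(yaw),np.sin(tilt)*np.sin(yaw),np.cos(tilt)]);e1=np.array([-np.sin(yaw),np.cos(yaw),0]);e2=np.cross(a,e1)
    P=[];
    for h,r in((0,.026),(.108,.026),(.119,.014),(.142,.014)):
        for t in np.linspace(0,2*np.pi,24,endpoint=False): P.append(proj(c,np.array([x,y,z0])+a*h+r*(np.cos(t)*e1+np.sin(t)*e2),cs[c]))
    return np.array(P)
def fill(groups,o,sc=8,sz=(640,640)):
    m=np.zeros(sz,np.uint8)
    for g in groups: cv2.fillConvexPoly(m,cv2.convexHull(((g-o+.5)*sc).astype(np.float32)).astype(np.int32),1)
    return m
def model(p,c): g=hullpts(*p,c); return [g[:48],g[24:72],g[48:]]
obs={}
for c,box in(('top',(395,185,450,245)),('scene',(180,140,235,190))):
    im=cv2.imread(f'pics/{c}0.png');x0,y0,x1,y1=box;w=im[y0:y1,x0:x1]
    big=cv2.resize(w,None,fx=8,fy=8,interpolation=cv2.INTER_CUBIC);h=cv2.cvtColor(big,cv2.COLOR_BGR2HSV)
    org=(h[...,1]>110)&(h[...,0]<25)&(h[...,2]>50);blk=h[...,2]<60
    # restrict to largest blobs
    m=((org|blk)*255).astype(np.uint8);m=cv2.morphologyEx(m,cv2.MORPH_CLOSE,np.ones((9,9)))
    n,l,st,_=cv2.connectedComponentsWithStats(m);m=np.isin(l,[i for i in range(1,n) if st[i,4]>1500])
    obs[c]=(org&m,blk&m,np.array([x0,y0]),h.shape[:2])
    ys,xs=np.nonzero(org&m);print(c,'orange',xs.min()/8+x0,xs.max()/8+x0,ys.min()/8+y0,ys.max()/8+y0)
def cost(p,cams=('top','scene')):
    e=0
    for c in cams:
        o,b,off,sz=obs[c];g=fill(model((p[0],p[1],.036,p[2]),c),off,8,sz)>0
        H=cv2.convexHull(np.argwhere(o|b)[:,::-1].astype(np.int32));mm=np.zeros(sz,np.uint8);cv2.fillConvexPoly(mm,H,1)
        gg=np.zeros(sz,np.uint8);cv2.fillConvexPoly(gg,cv2.convexHull(np.argwhere(g)[:,::-1].astype(np.int32)),1)
        e+=np.sum(gg!=mm)/mm.sum()
    return e
if __name__=='__main__':
  b0=at('top',T(673,280),.036,cs['top'])
  for cams in(('top',),('top','scene')):
    best=min((minimize(cost,[b0[0],b0[1],yw],args=(cams,),method='Nelder-Mead',options=dict(initial_simplex=np.array([[b0[0],b0[1],yw],[b0[0]+.02,b0[1],yw],[b0[0],b0[1]+.02,yw],[b0[0],b0[1],yw+.2]]))) for yw in(-.5,-.3)),key=lambda r:r.fun)
    print(cams,best.x.round(4),best.fun)
E
python3 m.py
```

```text
large [0.6366 0.1069 0.053 ] [0.6394 0.1082 0.053 ]
small [ 0.6095 -0.0629  0.053 ] [ 0.6119 -0.0618  0.053 ]
jar [0.4525 0.2929 0.084 ] [0.46   0.2968 0.084 ]
burnerfoot [ 0.6497 -0.3043  0.012 ] [ 0.6553 -0.3051  0.012 ]
model [ 0.4133 -0.0452  0.036 ] [ 0.4311 -0.0399  0.036 ]
bowl [0.6361 0.3394 0.055 ] [0.6404 0.3392 0.055 ]
c1 [ 0.5298 -0.263   0.003 ]
c2 [ 0.4176 -0.2013  0.003 ]
c3 [ 0.3824 -0.273   0.003 ]
top orange 407.75 440.25 200.5 236.125
scene orange 190.625 225.875 152.5 174.75
('top',) [ 0.4234 -0.2496 -0.4454] 0.09381555944055944
('top', 'scene') [ 0.4233 -0.2514 -0.4136] 0.25795574099027657
```

```bash
cat >> h.py <<'E'
def toolR(yaw,tilt):
    """tool -x heads along yaw, z down tilted by tilt towards the heading; y = left horizontal negative/positive as at start"""
    return R.from_matrix(np.array([[-np.cos(yaw),-np.sin(yaw),0],[-np.sin(yaw),np.cos(yaw),0],[0,0,-1]]).T.reshape(3,3).T if 0 else np.column_stack([[-np.cos(yaw),-np.sin(yaw),0],[-np.sin(yaw),np.cos(yaw),0],[0,0,-1]]))*R.from_rotvec([0,-tilt,0])
def go(grasp,yaw,tilt,ref=None):
    """dp mm, rotvec so the grasp point gets to `grasp`"""
    o=robot.get_obs();R0=R.from_quat(o['tool_rot']);p0=np.array(o['position'])
    if ref: p0,R0=ref
    Rg=toolR(yaw,tilt);p=np.array(grasp)+Rg.apply([0,0,.019])
    print('dp',(R0.inv().apply(p-p0)*1000).round(1),'rot',(R0.inv()*Rg).as_rotvec().round(3))
    return p,Rg
E
python3 - <<'E'
from h import *
print(toolR(-.295,0).as_matrix().round(3))
go((.48,.1,.25),-.295,0)
go((.45,-.264,.25),-.455,.2)
E
```

```text
[[-0.957  0.291  0.   ]
 [ 0.291  0.957  0.   ]
 [ 0.     0.    -1.   ]]
dp [-430.3 -389.8   -8.5] rot [ 0. -0.  0.]
dp [-511.1 -747.4   -8.9] rot [ 0.016 -0.2    0.16 ]
```

```bash
python3 -m jog '{"dp":[[-430,-390,-9],[-430,-390,-9],[-430,-390,-9],[-430,-390,-9],[-430,-390,-9],[-430,-390,-9],[-430,-390,-9],[-430,-390,-9],[-430,-390,-9],[-430,-390,-9],[-430,-390,-9],[-430,-390,-9]],"delta_rot":[[0,0,0],[0,0,0],[0,0,0],[0,0,0],[0,0,0],[0,0,0],[0,0,0],[0,0,0],[0,0,0],[0,0,0],[0,0,0],[0,0,0]],"gripper":[1,1,1,1,1,1,1,1,1,1,1,1]}'
python3 - <<'E'
from h import *
go((.45,-.264,.25),-.455,.2)
E
```

```text
time: 2.2
position: [0.4819, 0.0968, 0.232]
tool_rot: [0.148, 0.989, -0.0, 0.001]
ft_force: [-0.1, -0.2, 0.1]
grip_width: 0.0874
grip_force: 0.0
dp [ -78.9 -354.9    0.8] rot [ 0.016 -0.197  0.157]
```

```bash
python3 -m jog '{"dp":[[-79,-355,1],[-79,-355,1],[-79,-355,1],[-79,-355,1],[-79,-355,1],[-79,-355,1],[-79,-355,1],[-79,-355,1],[-79,-355,1],[-79,-355,1]],"delta_rot":[[0.016,-0.197,0.157],[0.016,-0.197,0.157],[0.016,-0.197,0.157],[0.016,-0.197,0.157],[0.016,-0.197,0.157],[0.016,-0.197,0.157],[0.016,-0.197,0.157],[0.016,-0.197,0.157],[0.016,-0.197,0.157],[0.016,-0.197,0.157]],"gripper":[1,1,1,1,1,1,1,1,1,1]}'
python3 - <<'E'
from h import *
c=cam('wrist');im=shot('wrist','w1.png')
yaw=-.455;base=np.array([.424,-.2505,.036]);s,k=np.sin(.698),np.cos(.698);a=np.array([s*np.cos(yaw),s*np.sin(yaw),k])
e1=np.array([-np.sin(yaw),np.cos(yaw),0])
for h,r in((0,.026),(.1,.026),(.108,.026),(.119,.014),(.142,.014)):
    for sg in(-1,1): 
        q=proj('wrist',base+a*h+sg*r*e1,c);print(h,sg,q.round(1));cv2.circle(im,tuple(int(v) for v in q),3,(0,255,0),-1)
cv2.imwrite('pics/w1m.png',im);np.save('w1cam.npy',np.array([c[1].tolist()+[c[2].tolist()]][0]));print(robot.search_frame('bottle','wrist'),robot.search_frame('rest','wrist'))
o=robot.get_obs();print(o['position'],o['q'])
E
```

```text
time: 3.2
position: [0.4516, -0.2613, 0.2301]
tool_rot: [0.223, 0.97, -0.022, 0.095]
ft_force: [-0.9, 0.6, -1.0]
grip_width: 0.087
grip_force: 0.0
0 -1 [291.3 118.6]
0 1 [336.5 118.7]
0.1 -1 [287.8 199.2]
0.1 1 [339.  199.3]
0.108 -1 [287.5 206.6]
0.108 1 [339.2 206.7]
0.119 -1 [299.2 217.1]
0.119 1 [327.4 217.1]
0.142 -1 [298.6 239.8]
0.142 1 [327.7 239.9]
[{'rect': [290.7, 104.5, 340.9, 244.8], 'score': 0.92}] [{'rect': [282.9, 83.4, 352.0, 183.2], 'score': 0.58}]
[ 0.45202838 -0.26045573  0.23040281] [-0.77470337  0.30673907  1.82411507  0.08497122  0.82636587 -1.94739324]
```

View pics/w1m.png

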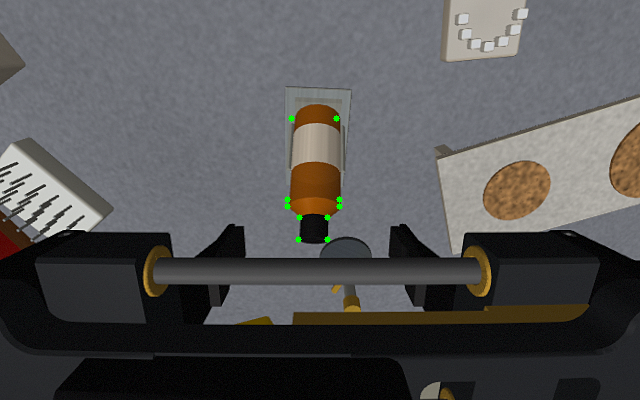

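The bottle spans columns 290–341, against a predicted 288–339. The cap end is at (314,243). That makes the estimate about 1.5 mm off sideways, and the yaw is good.

Run:
```python
from h import *
o=robot.get_obs();print(o['time'],o['position'])
go((.4824,-.2772,.17),-.455,.2)
go((.4824,-.2772,.1126),-.455,.2)
```

```text
3.35 [ 0.45202838 -0.26045573  0.23040281]
dp [-22.3  -1.9  85. ] rot [ 0.001 -0.004  0.005]
dp [-11.1  -1.9 141.3] rot [ 0.001 -0.004  0.005]
```

```bash
python3 -m jog '{"dp":[[-24,-2,45],[-23,-2,65],[-22,-2,85],[-22,-2,85],[-22,-2,85]],"delta_rot":[[0,0,0],[0,0,0],[0,0,0],[0,0,0],[0,0,0]],"gripper":[1,1,1,1,1]}'
python3 - <<'E'
from h import *
go((.4824,-.2772,.1126),-.455,.2)
E
```

```text
time: 3.85
position: [0.4858, -0.2799, 0.1516]
tool_rot: [0.222, 0.97, -0.022, 0.096]
ft_force: [0.2, -0.3, 0.5]
grip_width: 0.0869
grip_force: 0.0
dp [11.7  0.9 56.4] rot [ 0.001 -0.003  0.004]
```

```bash
python3 -m jog '{"dp":[[6,1,28],[12,1,56],[12,1,56],[12,1,56],[12,1,56],[12,1,56],[12,1,56],[12,1,56],[12,1,56],[12,1,56]],"delta_rot":[[0,0,0],[0,0,0],[0,0,0],[0,0,0],[0,0,0],[0,0,0],[0,0,0],[0,0,0],[0,0,0],[0,0,0]],"gripper":[1,1,1,1,-1,-1,-1,-1,-1,-1]}' 40
python3 - <<'E'
from h import *
o=robot.get_obs();print(o)
yaw=np.arctan2(-.062,.61)
print('lift');p,r=go((.4824,-.2772,.2126),-.455,.2)
go((.4824,-.2772,.25),-.455,.9)
E
```

```text
time: 4.85
position: [0.4856, -0.2801, 0.0945]
tool_rot: [0.223, 0.97, -0.022, 0.096]
ft_force: [-0.5, 0.1, 2.1]
grip_width: 0.0506
grip_force: 39.9
{'time': 4.85, 'q': array([-0.75507985,  0.57878782,  1.8588806 ,  0.11811168,  0.51769562,
       -1.97027434]), 'joint_velocities': array([ 1.79689879e-04, -7.90474405e-04, -1.91979902e-04, -1.47943196e-03,
       -6.59713871e-04, -9.82300682e-05]), 'joint_torque': array([ -0.15940983, -37.45627642,  -9.67176855,  -0.04323054,
        -0.63271053,  -0.07168957]), 'position': array([ 0.48555043, -0.28007781,  0.09448824]), 'tool_rot': array([ 0.22337965,  0.96971157, -0.02228968,  0.09625054]), 'ft_force': array([-0.54453993,  0.09868194,  2.06242373]), 'moment': array([ 0.17299885,  0.02680279, -0.01598889]), 'grip_force': 39.881858309822746, 'grip_width': 0.050623647974806764}
lift
dp [-19.3   1.2 -97.6] rot [ 0.    -0.002  0.002]
dp [ -38.8    1.1 -138.8] rot [ 0.001 -0.702  0.002]
```

```bash
python3 -m jog '{"dp":[[-5,1,-24],[-10,1,-49],[-15,1,-74],[-20,1,-98],[-24,1,-122],[-24,1,-122]],"delta_rot":[[0,0,0],[0,0,0],[0,0,0],[0,0,0],[0,0,0],[0,0,0]],"gripper":[-1,-1,-1,-1,-1,-1]}'
cat > fk.py <<'E'
from h import *
from scipy.optimize import least_squares
D=[([1.097,.527,1.433,0,1.181,-.178],[.1816,.5980,.2226],[.146884,.989154,0,0]),
([-.77470337,.30673907,1.82411507,.08497122,.82636587,-1.94739324],[.45202838,-.26045573,.23040281],None),
([-.75507985,.57878782,1.8588806,.11811168,.51769562,-1.97027434],[.48555,-.28007,.09449],[.22337965,.96971157,-.02228968,.09625054])]
o=robot.get_obs();D.append((list(o['q']),list(o['position']),list(o['tool_rot'])))
Rz=lambda a:R.from_rotvec([0,0,a]);Ry=lambda a:R.from_rotvec([0,a,0])
def fk(q,p):
    h,r0,a1,a2,e,L,off=p
    A=Rz(q[0]);B=A*Ry(q[1]);C=B*Ry(q[2]);F=C*Rz(q[3]);G=F*Ry(q[4]);H=G*Rz(q[5])
    return A.apply([r0,off,h])+B.apply([0,0,a1])+C.apply([e,0,a2])+G.apply([0,0,L]),H
if __name__=='__main__':
    for q,x,t in D:
        if t is not None: print((fk(q,[0]*7)[1].inv()*R.from_quat(t)).as_rotvec().round(3))
    f=lambda p:np.concatenate([fk(q,p)[0]-x for q,x,_ in D]+[1e-4*np.array(p)])
    s=least_squares(f,[.3,0,.4,.4,0,.2,.1]);print(s.x.round(4),(s.fun[:12]*1000).round(1));np.save('fk.npy',s.x)
    print(o['position'],o['ft_force'],o['grip_width'],o['q'].round(3))
E
python3 fk.py
```

```text
time: 5.45
position: [0.4869, -0.2802, 0.2214]
tool_rot: [0.223, 0.97, -0.024, 0.099]
ft_force: [0.1, -0.2, -2.2]
grip_width: 0.051
grip_force: 39.9
[0.00e+00 1.00e-03 1.57e+00]
[-0.     0.     1.571]
[ 0.    -0.     1.571]
[2.733e-01 5.000e-04 5.876e-01 3.912e-01 1.139e-01 3.046e-01 1.111e-01] [ 0.1 -0.   0.1  0.   0.  -0.1  0.1  0.   0.  -0.   0.1 -0.1]
[ 0.48689743 -0.2802067   0.22143879] [ 0.06783504 -0.16524284 -2.2032683 ] 0.050968058195688684 [-0.753  0.371  1.749  0.078  0.828 -1.919]
```

```bash
cat > ik.py <<'E'
from fk import *
P=np.load('fk.npy');lo=[-3.08,-.75,.22,-1.43,0,-2.85];hi=[3.08,2.2,2.44,4.57,2.65,2.85]
def ik(grasp,yaw,tilt,q0):
    Rg=toolR(yaw,tilt);p=np.array(grasp)+Rg.apply([0,0,.019])
    def f(q):
        x,H=fk(q,P);return np.concatenate([(x-p)*5,((H*Rz(np.pi/2)).inv()*Rg).as_rotvec()])
    s=least_squares(f,np.clip(q0,np.array(lo)+.01,np.array(hi)-.01),bounds=(lo,hi));return s.x,np.abs(s.fun).max()
if __name__=='__main__':
    q0=robot.get_obs()['q']
    for yaw in np.arange(-1.6,1.7,.4):
        r=[];q=q0
        for g,t in(((.53,-.2,.26),.2),((.57,-.12,.26),.5),((.61,-.0625,.25),.9),((.61,-.0625,.153),.9)):
            q,e=ik(g,yaw,t,q); r.append(e)
        print(round(yaw,2),np.round(r,3),q.round(2))
E
python3 ik.py
```

```text
-1.6 [0. 0. 0. 0.] [ 0.08  0.8   1.53 -0.99  1.2   0.68]
-1.2 [0. 0. 0. 0.] [ 0.07  0.73  1.76 -1.33  0.88  0.73]
-0.8 [0.    0.    0.035 0.121] [-0.02  0.64  1.86 -1.43  0.59  0.48]
-0.4 [0.    0.    0.121 0.249] [-0.21  0.54  1.94 -1.43  0.14  0.01]
-0.0 [0.    0.    0.17  0.287] [-0.32  0.52  1.95  1.05  0.13 -2.85]
0.4 [0.    0.045 0.279 0.381] [-0.4   0.52  1.84  0.75  0.46 -2.85]
0.8 [0.126 0.206 0.389 0.481] [-0.41  0.56  1.69  0.53  0.77 -2.85]
1.2 [0.316 0.372 0.512 0.553] [-0.38  0.62  1.52  0.39  1.06 -2.85]
1.6 [0.558 0.569 0.832 0.804] [-0.34  0.71  1.33  0.32  1.37 -2.85]
```

Run:
```python
from ik import *
from scipy.spatial.transform import Slerp
o=robot.get_obs();R0=R.from_quat(o['tool_rot']);g0=np.array(o['position'])-R0.apply([0,0,.019])
yaw=-1.5
for (g1,y1,t1) in [((.54,-.17,.27),-1.5,.2),((.611,-.0625,.23),-1.5,.9)]:
    R1=toolR(y1,t1);g1=np.array(g1);q=o['q'] if y1 and t1==.2 else q
    S=Slerp([0,1],R.concatenate([R0,R1]))
    for s in np.linspace(0,1,6):
        Rg=S(s);p=g0+(g1-g0)*s+Rg.apply([0,0,.019])
        f=lambda q:np.concatenate([(fk(q,P)[0]-p)*5,((fk(q,P)[1]*Rz(np.pi/2)).inv()*Rg).as_rotvec()])
        r=least_squares(f,np.clip(q,np.array(lo)+.001,np.array(hi)-.001),bounds=(lo,hi));q=r.x;print(round(s,1),q.round(2),round(np.abs(r.fun).max(),4))
    R0=R1;g0=g1
p,Rg=go((.54,-.17,.27),-1.5,.2)
go((.611,-.0625,.23),-1.5,.9,(p,Rg))
```

```text
0.0 [-0.75  0.37  1.75  0.08  0.83 -1.92] 0.0
0.2 [-0.68  0.36  1.74  0.    0.83 -1.59] 0.0
0.4 [-0.61  0.36  1.72 -0.07  0.86 -1.27] 0.0
0.6 [-0.54  0.37  1.69 -0.13  0.92 -0.96] 0.0
0.8 [-0.47  0.38  1.65 -0.18  0.98 -0.66] 0.0
1.0 [-0.41  0.4   1.6  -0.2   1.06 -0.39] 0.0
0.0 [-0.41  0.4   1.6  -0.2   1.06 -0.39] 0.0
0.2 [-0.3   0.42  1.62 -0.38  1.01 -0.18] 0.0
0.4 [-0.19  0.46  1.62 -0.56  1.    0.03] 0.0
0.6 [-0.09  0.52  1.61 -0.73  1.03  0.23] 0.0
0.8 [ 0.    0.59  1.59 -0.88  1.1   0.41] 0.0
1.0 [ 0.08  0.67  1.55 -1.    1.19  0.54] 0.0
dp [ -7.6 119.  -29.3] rot [0.208 0.005 1.027]
dp [95.9 78.4 14.4] rot [ 0.  -0.7  0. ]
```

```bash
python3 -m jog '{"dp":[[-1,13,-3],[-2,26,-6],[-3,39,-10],[-4,53,-13],[-5,66,-16],[-5,79,-20],[-6,92,-23],[-7,106,-26],[-8,119,-29],[-8,119,-29],[-8,119,-29]],"delta_rot":[[0.023,0,0.114],[0.046,0.001,0.228],[0.069,0.002,0.342],[0.092,0.002,0.456],[0.115,0.003,0.57],[0.139,0.003,0.685],[0.162,0.004,0.8],[0.185,0.004,0.914],[0.208,0.005,1.027],[0.208,0.005,1.027],[0.208,0.005,1.027]],"gripper":[-1,-1,-1,-1,-1,-1,-1,-1,-1,-1,-1]}'
python3 - <<'E'
from h import *
go((.611,-.0625,.23),-1.5,.9)
E
```

```text
time: 6.55
position: [0.5386, -0.1725, 0.2468]
tool_rot: [0.677, 0.73, -0.069, 0.068]
ft_force: [0.3, -0.2, -1.3]
grip_width: 0.0507
grip_force: 39.9
dp [93.2 80.5 10.3] rot [-0.005 -0.706  0.007]
```

```bash
python3 -m jog '{"dp":[[12,10,1],[23,20,3],[35,30,4],[47,40,5],[58,50,6],[70,60,8],[82,70,9],[93,80,10],[93,80,10],[93,80,10]],"delta_rot":[[0,-0.088,0],[-0.001,-0.176,0.002],[-0.002,-0.264,0.003],[-0.003,-0.353,0.004],[-0.003,-0.44,0.004],[-0.004,-0.53,0.005],[-0.005,-0.618,0.006],[-0.005,-0.706,0.007],[-0.005,-0.706,0.007],[-0.005,-0.706,0.007]],"gripper":[-1,-1,-1,-1,-1,-1,-1,-1,-1,-1]}'
python3 - <<'E'
from h import *
go((.611,-.0625,.165),-1.5,.9)
for c in('top','scene'):
    shot(c,c+'1.png');print(robot.search_frame('bottle',c))
a=cv2.imread('pics/top1.png')[120:220,270:400];b=cv2.imread('pics/scene1.png')[120:270,190:385]
cv2.imwrite('pics/both1.png',np.hstack([cv2.resize(x,(390,300),interpolation=cv2.INTER_CUBIC) for x in(a,b)]))
E
```

```text
time: 7.55
position: [0.612, -0.0784, 0.2188]
tool_rot: [0.615, 0.658, -0.297, 0.317]
ft_force: [0.4, -0.1, -0.8]
grip_width: 0.0516
grip_force: 39.9
dp [52.   0.2 40. ] rot [-0.003 -0.001 -0.001]
[{'rect': [349.6, 148.9, 370.6, 169.7], 'score': 0.57}]
[{'rect': [243.4, 159.9, 264.2, 210.6], 'score': 0.69}]
```

View pics/both1.png

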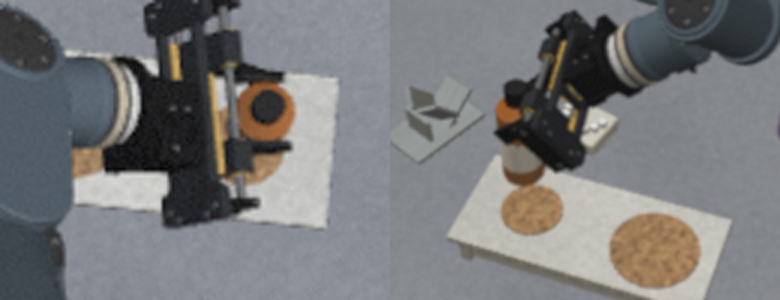

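Run:
```python
from h import *
o=robot.get_obs();Rt=R.from_quat(o['tool_rot']);g=np.array(o['position'])-Rt.apply([0,0,.019]);print(g)
for tilt in(-.1,0,.1):
  a=np.array([0,np.sin(tilt),np.cos(tilt)])
  print(tilt,[(c,h,proj(c,g+a*(h-.1)).round(1)) for c,hs in(('top',(.108,.142)),('scene',(0,.142))) for h in hs])
```

```text
[ 0.61149715 -0.06465478  0.23305143]
-0.1 [('top', 0.108, array([358.7, 155.8])), ('top', 0.142, array([361.5, 153.4])), ('scene', 0, array([261. , 204.8])), ('scene', 0.142, array([250.2, 163. ]))]
0 [('top', 0.108, array([358.4, 155.8])), ('top', 0.142, array([359.8, 153.4])), ('scene', 0, array([257.2, 204.2])), ('scene', 0.142, array([252. , 163.2]))]
0.1 [('top', 0.108, array([358.1, 155.8])), ('top', 0.142, array([358.1, 153.5])), ('scene', 0, array([253.4, 203.4])), ('scene', 0.142, array([253.8, 163.5]))]
```

```bash
python3 -m jog '{"dp":[[11,0,8],[22,0,17],[33,0,25],[43,0,33],[52,0,40],[52,0,40],[52,0,40]],"delta_rot":[[0,0,0],[0,0,0],[0,0,0],[0,0,0],[0,0,0],[0,0,0],[0,0,0]],"gripper":[-1,-1,-1,-1,-1,-1,-1]}'
python3 - <<'E'
from h import *
go((.611,-.0625,.160),-1.5,.9);go((.611,-.0625,.150),-1.5,.9)
shot('scene','scene2.png')
b=cv2.imread('pics/scene2.png')[150:260,200:320]
cv2.imwrite('pics/s2.png',cv2.resize(b,None,fx=4,fy=4,interpolation=cv2.INTER_CUBIC))
E
```

```text
time: 8.45
position: [0.6129, -0.0772, 0.1543]
tool_rot: [0.615, 0.657, -0.297, 0.319]
ft_force: [0.8, 0.1, -2.1]
grip_width: 0.051
grip_force: 39.9
dp [ 4.7 -0.9  3.8] rot [-0.001  0.001 -0.004]
dp [12.6 -0.9 10.1] rot [-0.001  0.001 -0.004]
```

View pics/s2.png

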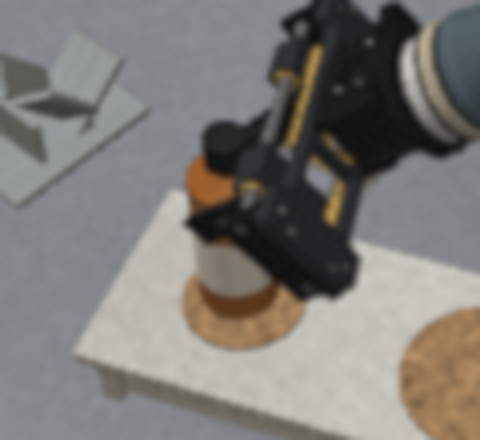

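The bottle is upright, about 1 cm above the small mat (mat centre about (243,306) in the crop) and roughly centred on it. I'll lower it slowly.

```bash
python3 -m jog '{"dp":[[1.2,0,1],[2.4,0,1.9],[3.6,0,2.8],[4.7,0,3.8],[5.5,0,4.4],[6.3,0,5],[7.1,0,5.7],[7.1,0,5.7]],"delta_rot":[[0,0,0],[0,0,0],[0,0,0],[0,0,0],[0,0,0],[0,0,0],[0,0,0],[0,0,0]],"gripper":[-1,-1,-1,-1,-1,-1,-1,-1]}'
```

```text
time: 9.3
position: [0.6129, -0.0772, 0.1454]
tool_rot: [0.615, 0.657, -0.296, 0.319]
ft_force: [0.1, -0.8, -2.0]
grip_width: 0.0513
grip_force: 39.9
```

```bash
python3 -m jog '{"dp":[[0.6,0,0.5],[1.2,0,0.9],[1.8,0,1.4],[2.4,0,1.9],[2.4,0,1.9]],"delta_rot":[[0,0,0],[0,0,0],[0,0,0],[0,0,0],[0,0,0]],"gripper":[-1,-1,-1,-1,-1]}'
```

```text
time: 9.8
position: [0.6129, -0.0772, 0.1424]
tool_rot: [0.615, 0.657, -0.296, 0.319]
ft_force: [0.6, -0.4, -2.4]
grip_width: 0.0514
grip_force: 39.9
```

```bash
python3 -m jog '{"dp":[[0.6,0,0.5],[1,0,0.8],[1.4,0,1.1],[1.4,0,1.1]],"delta_rot":[[0,0,0],[0,0,0],[0,0,0],[0,0,0]],"gripper":[-1,-1,-1,-1]}'
```

```text
time: 10.2
position: [0.6132, -0.0776, 0.1421]
tool_rot: [0.615, 0.657, -0.297, 0.32]
ft_force: [-1.4, 0.5, 5.3]
grip_width: 0.0508
grip_force: 39.8
```

```bash
python3 -m jog '{"dp":[[0,0,0],[0,0,0],[0,0,0]],"delta_rot":[[0,0,0],[0,0,0],[0,0,0]],"gripper":[-1,-1,-1]}' 6 && python3 -m jog '{"dp":[[0,0,0],[0,0,0],[0,0,0],[0,0,0],[0,0,0],[0,0,0],[0,0,0]],"delta_rot":[[0,0,0],[0,0,0],[0,0,0],[0,0,0],[0,0,0],[0,0,0],[0,0,0]],"gripper":[0.25,0.3,0.35,0.5,0.7,0.9,1]}' && python3 -m jog '{"dp":[[0,0,-15],[0,0,-40],[0,0,-75],[0,0,-110],[0,0,-130],[0,0,-130]],"delta_rot":[[0,0,0],[0,0,0],[0,0,0],[0,0,0],[0,0,0],[0,0,0]],"gripper":[1,1,1,1,1,1]}'
python3 - <<'E'
from h import *
for c in('top','scene'):
    shot(c,c+'3.png');print(c,robot.search_frame('bottle',c),[proj(c,[.6107,-.0624,z]).round(1) for z in(.053,.195)])
b=cv2.imread('pics/scene3.png')[120:270,190:385]
cv2.imwrite('pics/s3.png',cv2.resize(b,None,fx=3,fy=3,interpolation=cv2.INTER_CUBIC))
E
```

```text
time: 10.5
position: [0.614, -0.0774, 0.1418]
tool_rot: [0.615, 0.657, -0.296, 0.32]
ft_force: [1.0, -0.5, 5.3]
grip_width: 0.0518
grip_force: 6.0
time: 11.2
position: [0.6128, -0.0772, 0.1406]
tool_rot: [0.615, 0.657, -0.296, 0.319]
ft_force: [1.0, -0.5, 0.2]
grip_width: 0.0809
grip_force: 0.0
time: 11.8
position: [0.6072, 0.0276, 0.2242]
tool_rot: [0.615, 0.658, -0.293, 0.321]
ft_force: [0.4, -0.8, -0.1]
grip_width: 0.0872
grip_force: 0.0
top [{'rect': [343.8, 152.3, 365.1, 179.6], 'score': 0.57}] [array([350.8, 167.2]), array([355.7, 159.2])]
scene [{'rect': [246.2, 185.1, 264.2, 230.1], 'score': 0.69}] [array([260.7, 224.1]), array([256.1, 187.2])]
```

View pics/s3.png

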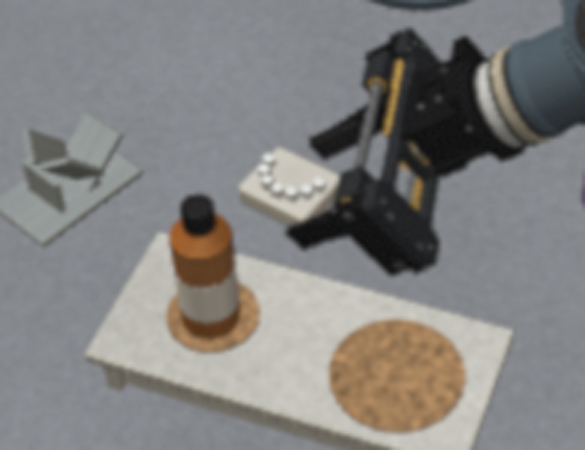

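Run:
```python
from ik import *
c=cam('top')
for uv in((238,260.5),(204,258.5),(177.5,197)): print(at('top',uv,.075,c).round(3))
q0=robot.get_obs()['q'];print(q0.round(2))
for yaw in(-1.2,-.6,-.3,0,.3):
    q=q0;r=[]
    for g in((.52,.2,.24),(.456,.295,.2),(.456,.295,.045),(.638,.1075,.12)):
        q,e=ik(g,yaw,0,q);r.append((round(e,3),q.round(2).tolist()))
    print(yaw,r[1],r[2],r[3])
go((.456,.28,.25),-.3,0)
go((.55,.1,.25),-1.5,.5)
```

```text
[0.347 0.267 0.075]
[0.354 0.364 0.075]
[0.531 0.44  0.075]
[ 0.25  0.7   1.48 -0.92  1.33  0.58]
-1.2 (np.float64(0.0), [0.37, 0.47, 1.68, 0.0, 0.99, -0.0]) (np.float64(0.0), [0.37, 0.73, 1.78, -0.0, 0.64, -0.0]) (np.float64(0.0), [-0.01, 0.7, 1.47, 0.0, 0.97, -0.38])
-0.6 (np.float64(0.0), [0.37, 0.47, 1.68, 0.0, 0.99, -0.6]) (np.float64(0.0), [0.37, 0.73, 1.78, -0.0, 0.64, -0.6]) (np.float64(0.0), [-0.01, 0.7, 1.47, 0.0, 0.97, -0.98])
-0.3 (np.float64(0.0), [0.37, 0.47, 1.68, 0.0, 0.99, -0.9]) (np.float64(0.0), [0.37, 0.73, 1.78, -0.0, 0.64, -0.9]) (np.float64(0.0), [-0.01, 0.7, 1.47, 0.0, 0.97, -1.28])
0 (np.float64(0.0), [0.37, 0.47, 1.68, 0.0, 0.99, -1.2]) (np.float64(0.0), [0.37, 0.73, 1.78, -0.0, 0.64, -1.2]) (np.float64(0.0), [-0.01, 0.7, 1.47, 0.0, 0.97, -1.58])
0.3 (np.float64(0.0), [0.37, 0.47, 1.68, 0.0, 0.99, -1.5]) (np.float64(0.0), [0.37, 0.73, 1.78, -0.0, 0.64, -1.5]) (np.float64(0.0), [-0.01, 0.7, 1.47, 0.0, 0.97, -1.88])
dp [ 156.7 -131.8 -214.7] rot [-0.54   0.787 -1.118]
dp [ 33.9 -49.9 -63.2] rot [-0.002  0.401 -0.004]
```

Run:
```python
from h import *
a=go((.56,.13,.27),-1.5,0)
go((.456,.275,.22),0,0,a)
```

```text
dp [  43.9  -38.  -104.3] rot [-0.001  0.901 -0.004]
dp [152.  -93.5  50. ] rot [ 0.   0.  -1.5]
```

```bash
python3 -m jog '{"dp":[[5,-5,-30],[15,-15,-60],[30,-28,-90],[44,-38,-104],[44,-38,-104],[44,-38,-104],[44,-38,-104],[44,-38,-104]],"delta_rot":[[0,0.12,0],[0,0.26,0],[0,0.4,0],[0,0.54,0],[0,0.68,0],[0,0.82,0],[0,0.9,0],[0,0.9,0]],"gripper":[1,1,1,1,1,1,1,1]}' && python3 -m jog '{"dp":[[14,-9,5],[28,-17,10],[42,-26,15],[56,-34,20],[70,-43,25],[84,-51,30],[98,-60,35],[112,-69,40],[126,-78,45],[140,-86,50],[152,-93,50],[152,-93,50]],"delta_rot":[[0,0,-0.14],[0,0,-0.28],[0,0,-0.42],[0,0,-0.56],[0,0,-0.7],[0,0,-0.84],[0,0,-0.98],[0,0,-1.12],[0,0,-1.26],[0,0,-1.4],[0,0,-1.5],[0,0,-1.5]],"gripper":[1,1,1,1,1,1,1,1,1,1,1,1]}'
python3 - <<'E'
from h import *
c=cam('wrist');im=shot('wrist','w4.png');o=robot.get_obs();print(o['position'],o['time'])
for d in robot.search_frame('jar','wrist'): 
    l,t,r,b=d['rect'];print(d, at('wrist',((l+r)/2,(t+b)/2),.075,c).round(4))
print([proj('wrist',[.456,.295,z],c).round(1) for z in(0,.084)])
E
```

```text
time: 12.8
position: [0.5605, 0.1269, 0.2509]
tool_rot: [0.685, 0.728, 0.0, 0.001]
ft_force: [-0.1, -0.1, -0.0]
grip_width: 0.0871
grip_force: 0.0
time: 14.0
position: [0.4558, 0.2767, 0.1999]
tool_rot: [0.001, 1.0, -0.001, 0.0]
ft_force: [-0.6, -0.2, 0.4]
grip_width: 0.0871
grip_force: 0.0
[0.45681121 0.27612618 0.20025934] 14.05
{'rect': [271.3, 33.2, 340.5, 109.2], 'score': 0.97} [0.3454 0.2676 0.075 ]
{'rect': [378.3, 40.4, 460.0, 115.1], 'score': 0.94} [0.3508 0.3721 0.075 ]
{'rect': [303.4, 148.4, 365.9, 217.4], 'score': 0.91} [0.4508 0.2955 0.075 ]
{'rect': [427.4, 212.2, 481.4, 259.1], 'score': 0.91} [0.5088 0.4246 0.075 ]
[array([330.9, 172.8]), array([334.6, 190.2])]
```

View pics/w4.png

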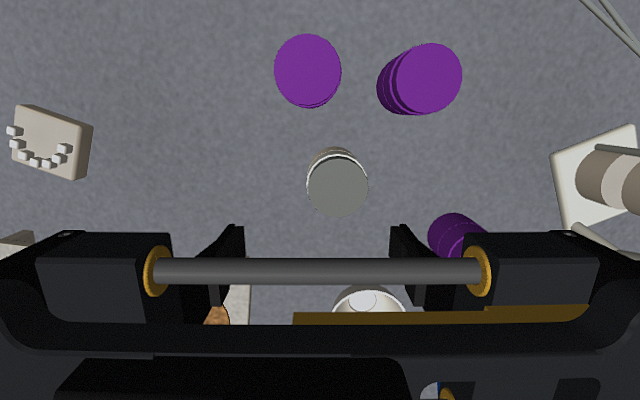

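The jar with the grey lid is at (337,186). The purple jars at (308,71), (420,78) and (455,235) are the look-alikes.

Run:
```python
from h import *
p=at('wrist',(337.5,186.8),.084);print(p)
p[2]=.14;go(p,0,0);p[2]=.047;go(p,0,0)
```

```text
[0.45468907 0.29700974 0.084     ]
dp [ 3.1 21.4 79.5] rot [-0.002  0.003 -0.005]
dp [  3.3  21.6 172.5] rot [-0.002  0.003 -0.005]
```

```bash
python3 -m jog '{"dp":[[2,10,30],[3,21,60],[3,21,80],[3,21,100],[3,21,100],[3,21,100]],"delta_rot":[[0,0,0],[0,0,0],[0,0,0],[0,0,0],[0,0,0],[0,0,0]],"gripper":[1,1,1,1,1,1]}'
python3 - <<'E'
from h import *
go((.4547,.297,.047),0,0)
E
```

```text
time: 14.7
position: [0.4556, 0.2963, 0.101]
tool_rot: [0.003, 1.0, -0.001, 0.001]
ft_force: [0.4, -0.2, -0.5]
grip_width: 0.087
grip_force: 0.0
dp [ 1.1  0.8 73. ] rot [-0.001  0.003 -0.005]
```

```bash
python3 -m jog '{"dp":[[1,1,25],[1,1,50],[1,1,73],[1,1,73],[1,1,73],[1,1,73],[1,1,73],[1,1,73],[1,1,73],[1,1,73]],"delta_rot":[[0,0,0],[0,0,0],[0,0,0],[0,0,0],[0,0,0],[0,0,0],[0,0,0],[0,0,0],[0,0,0],[0,0,0]],"gripper":[1,1,1,1,1,0.6,0.5,0.4,-1,-1]}' 30
python3 - <<'E'
from h import *
o=robot.get_obs();print(o['position'],o['grip_width'],o['grip_force'])
go((.4547,.297,.165),0,0)
E
```

```text
time: 15.7
position: [0.4547, 0.2977, 0.0288]
tool_rot: [0.002, 1.0, -0.0, 0.002]
ft_force: [-0.8, -2.0, 4.7]
grip_width: 0.0636
grip_force: 30.0
[0.45468329 0.29765727 0.0288109 ] 0.06355054060449557 29.989390410482883
dp [  -0.5   -0.7 -117.2] rot [-0.001  0.004 -0.003]
```

```bash
python3 -m jog '{"dp":[[0,0,-4],[0,0,-12],[0,0,-24],[0,0,-40],[0,0,-58],[0,0,-76],[0,0,-92],[0,0,-104],[0,0,-110],[0,0,-110]],"delta_rot":[[0,0,0],[0,0,0],[0,0,0],[0,0,0],[0,0,0],[0,0,0],[0,0,0],[0,0,0],[0,0,0],[0,0,0]],"gripper":[-1,-1,-1,-1,-1,-1,-1,-1,-1,-1]}' && python3 -m jog '{"dp":[[-6,-6,0],[-18,-19,0],[-36,-37,0],[-57,-59,0],[-79,-82,0],[-101,-105,0],[-123,-128,0],[-144,-150,0],[-162,-168,0],[-175,-182,0],[-183,-190,0],[-183,-190,0]],"delta_rot":[[0,0,0],[0,0,0],[0,0,0],[0,0,0],[0,0,0],[0,0,0],[0,0,0],[0,0,0],[0,0,0],[0,0,0],[0,0,0],[0,0,0]],"gripper":[-1,-1,-1,-1,-1,-1,-1,-1,-1,-1,-1,-1]}'
python3 - <<'E'
from h import *
go((.638,.1075,.11),0,0);go((.638,.1075,.1),0,0)
for c in('top','scene'):
    shot(c,c+'5.png')
a=cv2.imread('pics/top5.png')[120:220,260:390];b=cv2.imread('pics/scene5.png')[150:300,220:415]
cv2.imwrite('pics/both5.png',np.hstack([cv2.resize(x,(390,300),interpolation=cv2.INTER_CUBIC) for x in(a,b)]))
E
```

```text
time: 16.7
position: [0.4543, 0.298, 0.139]
tool_rot: [0.002, 1.0, 0.0, 0.002]
ft_force: [0.9, 0.2, -4.7]
grip_width: 0.0631
grip_force: 30.0
time: 17.9
position: [0.6371, 0.1059, 0.1381]
tool_rot: [0.003, 1.0, -0.0, 0.001]
ft_force: [-0.1, 0.3, -3.2]
grip_width: 0.0631
grip_force: 30.0
dp [-0.8  1.6 47.1] rot [-0.001  0.003 -0.005]
dp [-0.8  1.6 57.1] rot [-0.001  0.003 -0.005]
```

View pics/both5.png

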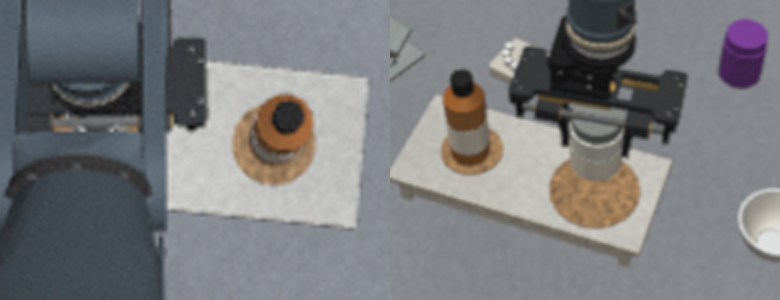

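The jar is level above the large mat, lid on, and the bottle is standing. I'll lower it.

```bash
python3 -m jog '{"dp":[[0,1,4],[0,1,12],[-1,1,22],[-1,1,32],[-1,1,41],[-1,1,48],[-1,1,52],[-1,1,53],[-1,1,54],[-1,1,54]],"delta_rot":[[0,0,0],[0,0,0],[0,0,0],[0,0,0],[0,0,0],[0,0,0],[0,0,0],[0,0,0],[0,0,0],[0,0,0]],"gripper":[-1,-1,-1,-1,-1,-1,-1,-1,-1,-1]}' && python3 -m jog '{"dp":[[0,0,0.7],[0,0,1.4],[0,0,2],[0,0,2]],"delta_rot":[[0,0,0],[0,0,0],[0,0,0],[0,0,0]],"gripper":[-1,-1,-1,-1]}'
```

```text
time: 19.0
position: [0.6378, 0.1081, 0.085]
tool_rot: [0.002, 1.0, -0.0, 0.002]
ft_force: [0.2, -0.9, -3.4]
grip_width: 0.0635
grip_force: 30.0
time: 19.4
position: [0.6375, 0.1081, 0.0827]
tool_rot: [0.002, 1.0, -0.0, 0.002]
ft_force: [1.1, -0.5, -3.6]
grip_width: 0.063
grip_force: 30.0
```

```bash
python3 -m jog '{"dp":[[0,0,0.5],[0,0,1],[0,0,1.4],[0,0,1.4]],"delta_rot":[[0,0,0],[0,0,0],[0,0,0],[0,0,0]],"gripper":[-1,-1,-1,-1]}'
```

```text
time: 19.8
position: [0.6375, 0.1081, 0.0819]
tool_rot: [0.002, 1.0, -0.0, 0.002]
ft_force: [-1.6, -0.6, 0.8]
grip_width: 0.0637
grip_force: 30.0
```

```bash
python3 -m jog '{"dp":[[0,0,0.3],[0,0,0.3],[0,0,0.3]],"delta_rot":[[0,0,0],[0,0,0],[0,0,0]],"gripper":[-1,-1,-1]}' 6 && python3 -m jog '{"dp":[[0,0,0],[0,0,0],[0,0,0],[0,0,0],[0,0,0],[0,0,0],[0,0,0]],"delta_rot":[[0,0,0],[0,0,0],[0,0,0],[0,0,0],[0,0,0],[0,0,0],[0,0,0]],"gripper":[0.5,0.55,0.6,0.7,0.85,1,1]}' && python3 -m jog '{"dp":[[0,0,-8],[0,0,-25],[0,0,-50],[0,0,-80],[0,0,-120],[60,60,-150],[120,110,-150],[180,150,-150],[180,150,-150],[180,150,-150],[180,150,-150]],"delta_rot":[[0,0,0],[0,0,0],[0,0,0],[0,0,0],[0,0,0],[0,0,0],[0,0,0],[0,0,0],[0,0,0],[0,0,0],[0,0,0]],"gripper":[1,1,1,1,1,1,1,1,1,1,1]}'
python3 - <<'E'
from h import *
for c in('top','scene'): shot(c,c+'6.png')
a=cv2.imread('pics/top6.png')[100:280,180:460];b=cv2.imread('pics/scene6.png')[140:290,140:440]
cv2.imwrite('pics/both6.png',np.vstack([cv2.resize(a,(466,300),interpolation=cv2.INTER_CUBIC),cv2.resize(b,(466,233),interpolation=cv2.INTER_CUBIC)]))
E
```

```text
time: 20.1
position: [0.6375, 0.1082, 0.0818]
tool_rot: [0.002, 1.0, -0.0, 0.002]
ft_force: [-2.0, 0.2, 5.3]
grip_width: 0.0636
grip_force: 6.0
time: 20.8
position: [0.6375, 0.1081, 0.081]
tool_rot: [0.002, 1.0, -0.0, 0.002]
ft_force: [0.5, -0.4, 0.5]
grip_width: 0.0848
grip_force: 0.0
time: 21.9
position: [0.4527, 0.2611, 0.2312]
tool_rot: [-0.001, 1.0, -0.0, 0.0]
ft_force: [0.2, 0.2, 0.1]
grip_width: 0.0871
grip_force: 0.0
```

View pics/both6.png

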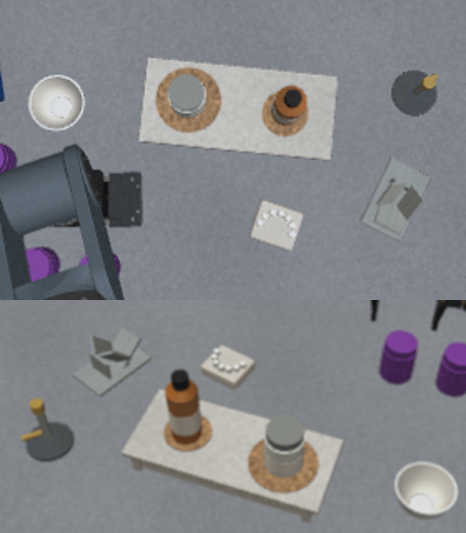

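Both stand fully on their mats, and the model, burner and bowl haven't moved.

```bash
python3 -c "
from rig import robot
print(robot.hand_in())"
```

```text
the job is handed in; nothing more can be done
None
```

I handed the job in at about 22 s on the robot clock: the bottle stands upright on the small mat and the jar on the large mat with its lid on, both bases fully on cork in the final pictures, with the plaster model, burner and bowl where they started.

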